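Turn the back-to-front loudspeaker round in its shelf bay

ROBOT

A 7-joint arm with a two-finger parallel gripper is mounted at the origin on the work surface. World frame = base frame: x ahead of the robot, y to its left, z up, the work surface at z = 0. Lengths are in mm, angles in rad, forces in N, time in s.
With the tool pointing down it reaches from about 400 to 875 mm from the base axis. Payload 4.4 kg.
Tool frame: the origin (TCP) lies midway between the tips of the shut fingers; the grasp point (between the pads) lies 19 mm behind it; z points along the fingers, y is the line along which they close (so a half turn about z gives the same grasp; the last joint's range is limited). The gripper opens to 85 mm and grips with 20 to 120 N. Pads are 22 mm wide; open, the fingers measure 114 mm over their backs; the gripper's body (76 mm by 85 mm) begins 54 mm behind the grasp point. The pads swing forward as they close: fully open they stand 13 mm farther back than shut.
Start: joints at [-1.32, 0.628, 0.038, 1.517, -0.027, 0.996, -0.02], TCP at [202.469, 617.676, 231.313] pointing down, gripper open.
Joint ranges: [-3.06, 3.06], [-0.37, 2.12], [-1.25, 1.32], [0.18, 2.47], [-1.1, 4.24], [0.23, 1.98], [-2.94, 2.94]. Speed limits (rad/s): [2.57, 2.57, 3.14, 3.14, 3.14, 3.14, 3.14].

INTERFACE

Orientations are given as [roll, pitch, yaw] about the fixed x, y, z axes, in that order (R = Rz(yaw) Ry(pitch) Rx(roll)).
In Python, from cell import ctrl gives the robot as it stands.
- The arm moves only by the shell command python3 -m handwheel 'ROWS'. ROWS is JSON, a list of rows, each a list of 3 entries, a list of its own where there are three numbers: the turn, a rotation vector about the tool's x, y, z in degrees, then the shift along the tool's x, y, z in m, then the closure, from 0 (fully open) to 1 (shut). A call has 1 to 5 rows; each row shifts and turns the commanded pose from where the row before left it, along the tool's axes as they then stand; what a row does not reach is not made up. A row lasts 1/12 s, in which the tool goes at most 41.7 mm and 7.16 degrees, less where a joint would pass 70% of its speed; a pose out of reach is approached as far as the arm can. A call is refused whole if a number of a shift passes 0.0417 or a number of a turn 7.16, either way. A call with a gripper value outside its range is refused whole. The fingers move at their own pace and stop on an object; the grip force is fixed at half the most. Time passes only in rows, so rows that do not move let the fingers close. It gives the time, the measured TCP pose, the force, the opening and the grip force at its end, in the units of the state.
- ctrl.read_state(): the state, without advancing time (a new reading comes with each control period).
- ctrl.get_image(name): name is "side" or "top" or "wrist"; returns a dict with "pixels" (400x640x3 uint8, red, green, blue), "fx", "fy", "cx", "cy" (pixels), "pose" (4x4, takes a point from camera to world coordinates); the wrist camera has in their place "T_tool_cam" (4x4, takes a point from camera to tool coordinates, whose origin is the TCP and whose axes are the flange's). Camera axes: x right, y up, looking along -z (the intrinsics and any distortion apply to the point x, -y, -z); pixel columns grow to the right and rows downward; lengths in mm; the calibration is good to about 2 mm. A picture is of the moment at which its call begins: read the wrist's pose just before it. There is no depth.
- ctrl.finish_job(): hands the job in; it is judged then, once.
The state is a dict: "clock": time; "qpos": joint angles; "qd": joint speeds; "tau": joint torques, N m; "eef_pos": TCP position; "tool_rot": TCP orientation; "force": force on the tool from outside, world axes, zero at the start; "torque": the same for the moment, N m; "width": finger opening in mm; "gripper_force": force on a finger pad.
Only numpy, scipy, OpenCV 4.12 (cv2) and the standard library are available. Lean on these libraries where they do the work, as an engineer would, in place of code of your own. Each camera call takes 0.05 s, during which the arm holds its last target. There are 200 camera calls.

TASK

One of the two small loudspeakers sticks out of its shelf bay back to front, with a candlestick standing in its way. First, before moving the loudspeaker, stand the candlestick upright on the cork coaster; then draw the loudspeaker right out, turn it round and slide it back into the same bay, fully home, so that its cone face looks out of the bay flush with the shelf's front. Do not knock the candlestick over or disturb the other loudspeaker, the bowl or the remote control.

Things in the scene. Friction and masses are not known exactly. Their poses are not given: they have to be found in the camera images.
- shelf: Fixed low speaker shelf of dark wood with a clear glass top, two bays side by side; 174 mm wide (y, from -49 to +125), 158 mm deep (x), 81 mm high. Origin on the table, under the middle of the bay to be used. Its x axis points into the bays, away from the open mouths; its front face is at x = -71 mm. The other bay is centred on y = +76 mm.
- bay_mouth (a point): Centre of the used bay's mouth, in the shelf's front face, 35 mm above the table; same axes as the shelf (x points into the bay). The bay is 62 mm wide, 75 mm high and 142 mm deep to a fixed back stop; the table is its floor, with no step.
- speaker_center (a point): Centre of the black loudspeaker to be turned: a box 140 mm long (x), 52 wide (y), 70 high (z), 0.3 to 0.5 kg, standing on the table. Its x axis runs from the grey cone face with two round drivers (x = -70 mm) to the black rear face with a small terminal plate (x = +70). At first the rear end sticks 46 to 60 mm out of the mouth, free to grip across its width from above.
- speaker_cone (a point): Centre of that loudspeaker's cone face, 35 mm above its underside, 70 mm from its centre; same axes. When fully home and the right way round it lies within about 2 mm of the mouth plane.
- candlestick_center (a point): Turned dark-wood candlestick with a white rigid candle, standing in front of the loudspeaker; 150 mm high, round foot 74 mm across, 0.25 to 0.4 kg. This point is on its axis half-way up (75 mm above its underside), z up. The candle, 42 mm across, spans 95 to 150 mm above the underside: grip it there, above a cup 54 mm across.
- coaster: Fixed round cork coaster on the table, 124 mm across and 5 mm thick; origin at the centre of its underside.
- bowl: Open brown earthenware bowl, 110 mm across and 45 mm high, standing on the table; origin at the centre of its underside. To be left alone. It and the coaster may change places.
- twin_center (a point): Centre of the other loudspeaker, same make and size, in the second bay, cone face out and flush. To be left alone.
- remote: Black remote control lying on the table, 170 x 46 x 18 mm, origin at the centre of its underside. To be left alone.
Things that resemble listed ones, but are neither listed nor needed, are in the scene too. What is shaped like the part that bears candlestick_center but orange, pink or purple is not meant.

How it is judged:
By the outcome, as a careful person would: the job done as asked, in the order asked, and still so for the second after the job is handed in, with the robot touching nothing.
It also fails if it takes over 72 s, if anything falls off the work surface, if the arm or the gripper's body presses on something with over 40 N, if the wrist force passes 120 N, or if a joint passes its speed limit or range.

## Working session

There is one attempt and no reset: what is moved stays moved. The work goes in short steps, Python scripts to look and compute and a shell command to move; the robot and the scene stay as the last step left them, time stands still between calls to the robot, and variables do not carry over. Pictures are saved under pics/ and viewed, at most 13 in all, crops included, and the job is handed in when it is done.

```bash
mkdir -p pics; ls
python3 - <<'E'
from cell import ctrl
import cv2
s=ctrl.read_state(); print(s)
for n in ("side","top"):
    d=ctrl.get_image(n); print(n,{k:(v.tolist() if hasattr(v,'tolist') else v) for k,v in d.items() if k!='pixels'})
    cv2.imwrite(f'pics/{n}0.png',d['pixels'][:,:,::-1])
E
```

```text
pics
{'clock': 0.0, 'qpos': array([-1.31977687,  0.62938749,  0.03843211,  1.51840047, -0.02700252,
        0.99628554, -0.02000339]), 'qd': array([ 5.92340824e-04,  5.08640863e-04,  6.08801151e-04,  6.36844788e-04,
        3.06249391e-06,  1.15847487e-04, -5.56635353e-04]), 'tau': array([-1.20133723e-04, -5.63413918e+01,  1.22587558e+00, -1.93439144e+01,
        1.09224563e-02,  1.04842635e-02,  3.90896915e-06]), 'eef_pos': array([202.27169232, 617.04942689, 230.3517195 ]), 'tool_rot': array([-3.13962966e+00,  2.08608792e-05,  2.82477567e+00]), 'force': array([-0.73539905,  0.19983818, -0.46565259]), 'torque': array([ 0.00382088, -0.01765844,  0.02851682]), 'gripper_force': 0.0, 'width': 85.01389701291484}
side {'fx': 484.640962740607, 'fy': 484.640962740607, 'cx': 321.36047888453845, 'cy': 194.6310566772394, 'pose': [[-0.8832110015038341, 0.3624934131459779, -0.2975514279051165, 249.24688062735373], [-0.46862344822254465, -0.6575713282927076, 0.5899084776330783, 736.5663324909435], [0.01817664981800302, 0.6604532334943508, 0.7506471446480364, 984.2303258692444], [0.0, 0.0, 0.0, 1.0]]}
top {'fx': 432.32840683688875, 'fy': 432.32840683688875, 'cx': 322.5329477849537, 'cy': 201.4685949223283, 'pose': [[0.0071008299420418, 0.9849057773152489, -0.17294562158430002, 455.0593592101633], [-0.9999183757882464, 0.008830494979011531, 0.009233857234184831, 48.98139771715838], [0.01062167477989502, 0.1728659369843329, 0.9848880890006737, 1001.7363613360116], [0.0, 0.0, 0.0, 1.0]]}
```

View pics/top0.png

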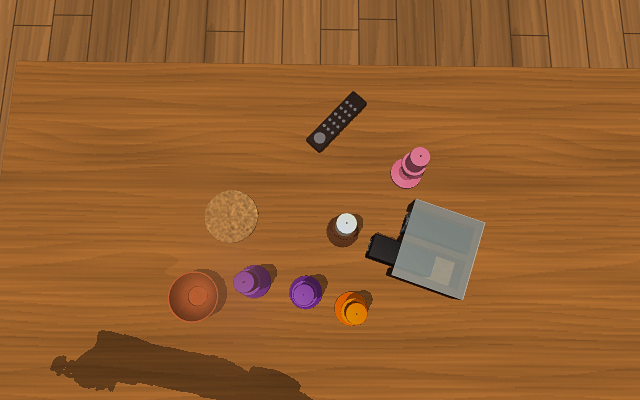

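View pics/side0.png

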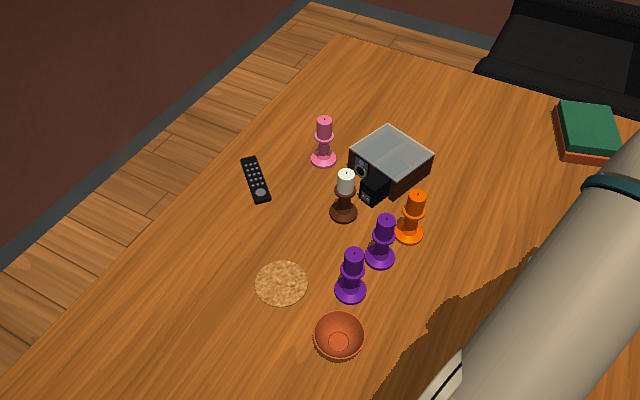

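Top view: the white candle top is at (346,223), the coaster at (231,216), the bowl at (193,297), the glass corners near (414,199), (484,222), (463,299) and (390,275), and the speaker's rear end at (367-400, 233-265). The coloured decoys stand below and to the right.

```bash
cat > h.py <<'E'
import numpy as np, cv2
from cell import ctrl
def ray(d,uv,P=None):
    P=np.array(d['pose']) if P is None else P
    v=np.array([(uv[0]-d['cx'])/d['fx'],-(uv[1]-d['cy'])/d['fy'],-1.])
    return P[:3,3],P[:3,:3]@v
def onz(d,uv,z,P=None):
    o,v=ray(d,uv,P); return o+v*(z-o[2])/v[2]
def tri(*rs):
    A=0;b=0
    for o,v in rs:
        v=v/np.linalg.norm(v);M=np.eye(3)-np.outer(v,v);A=A+M;b=b+M@o
    return np.linalg.solve(A,b)
def blob(m,box=None):
    m=m.astype(np.uint8)
    if box is not None:
        k=np.zeros_like(m);x0,y0,x1,y1=box;k[y0:y1,x0:x1]=1;m=m*k
    c,_=cv2.findContours(m,cv2.RETR_EXTERNAL,cv2.CHAIN_APPROX_NONE)
    return max(c,key=cv2.contourArea)
def wristP(d,s):
    from scipy.spatial.transform import Rotation as R
    T=np.eye(4);T[:3,:3]=R.from_euler('xyz',s['tool_rot']).as_matrix();T[:3,3]=s['eef_pos'];return T@np.array(d['T_tool_cam'])
E
python3 - <<'E'
from h import *
t=ctrl.get_image('top');s=ctrl.get_image('side')
p=t['pixels'].astype(int);q=s['pixels'].astype(int)
def white(p):return (p.min(2)>150)&(p.max(2)-p.min(2)<50)
ct=blob(white(p),(320,200,370,245));e=cv2.minEnclosingCircle(ct);print('candle top',e,onz(t,e[0],150))
# foot/side view: candle top ellipse
cs=blob(white(q),(325,160,365,200));print('side candle bbox',cv2.boundingRect(cs), cv2.minAreaRect(cs))
hsv=cv2.cvtColor(t['pixels'],cv2.COLOR_RGB2HSV)
# coaster
print('px coaster',hsv[216,231],'table',hsv[216,150], 'glass',p[240,450],p[270,440],'spk',p[248,380],'foot',p[236,335])
import numpy as np
el=blob((hsv[:,:,2]>150)&(hsv[:,:,1]<160),(195,180,270,252))
f=cv2.fitEllipse(cv2.convexHull(el));print('coaster',f,onz(t,f[0],5))
gl=blob((p[:,:,2]>p[:,:,0]-8)&(p.min(2)>75),(380,190,500,310))
a=cv2.approxPolyDP(cv2.convexHull(gl),5,True)[:,0];r=cv2.minAreaRect(gl);print('glass',a.tolist(),r)
for u in a: print(onz(t,u,81).round(1))
sp=blob(p.max(2)<60,(355,225,405,275));a=cv2.approxPolyDP(cv2.convexHull(sp),3,True)[:,0];print('spk',a.tolist())
for u in a: print(u,onz(t,u,70).round(1),onz(t,u,0).round(1))
E
```

```text
candle top ((346.02606201171875, 222.97866821289062), 10.026185035705566) [561.71041723  -5.92717836 150.        ]
side candle bbox (338, 168, 17, 12) ((346.0, 173.5), (11.0, 16.0), 90.0)
px coaster [ 15 159 167] table [ 14 188 170] glass [125 131 127] [156 148 132] spk [46 41 41] foot [96 54 30]
coaster ((230.7867889404297, 216.07723999023438), (51.15446853637695, 52.89130401611328), 53.34450912475586) [593.7396731  252.41183858   5.        ]
glass [[474, 228], [467, 255], [405, 233], [413, 206]] ((439.17254638671875, 230.43539428710938), (68.76008605957031, 28.834875106811523), 19.29004669189453)
[ 561.8 -285.3   81. ]
[ 504.1 -267.3   81. ]
[ 549.8 -136.6   81. ]
[ 608.5 -155.4   81. ]
spk [[404, 225], [391, 273], [386, 274], [365, 256], [370, 239]]
[404 225] [ 568.4 -137.1   70. ] [ 576.9 -151.     0. ]
[391 273] [ 465.3 -106.7   70. ] [ 466.1 -118.4    0. ]
[386 274] [463.1 -96.   70. ] [ 463.7 -106.9    0. ]
[365 256] [500.8 -51.6  70. ] [504.3 -59.2   0. ]
[370 239] [537.4 -62.8  70. ] [543.5 -71.2   0. ]
```

Run:
```python
import cv2
a=cv2.imread('pics/top0.png')[180:320,320:500]
cv2.imwrite('pics/crop.png',cv2.resize(a,None,fx=4,fy=4,interpolation=cv2.INTER_CUBIC))
```

```text
(no output)
```

View pics/crop.png

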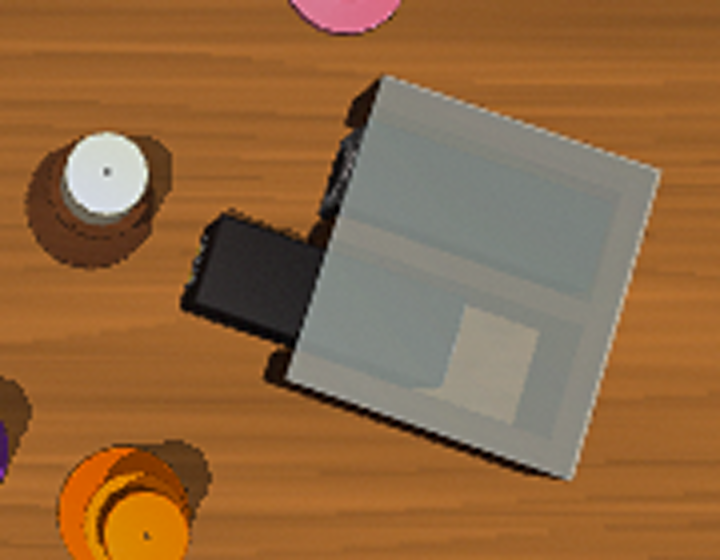

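The crop gives sharper corners. The glass is at crop (385,75), (660,172), (573,480) and (287,378), and the speaker's rear top edge runs from (228,213) to (197,300). Next I convert these to world coordinates and work out the candlestick moves.

Run:
```python
from h import *
t=ctrl.get_image('top');s=ctrl.get_image('side')
f=lambda x,y:(320+(x+.5)/4-.5,180+(y+.5)/4-.5)
C=np.array([onz(t,f(*c),81)[:2] for c in [(385,75),(660,172),(573,480),(287,378)]]);print(C.round(1))
loc=np.array([(-71,125),(87,125),(87,-49),(-71,-49)])
M,_=cv2.estimateAffinePartial2D(loc.astype(np.float32),C.astype(np.float32));print(M, np.hypot(M[0,0],M[1,0]))
# rigid
a=np.arctan2(M[1,0],M[0,0]);c,sn=np.cos(a),np.sin(a);R=np.array([[c,-sn],[sn,c]]);o=C.mean(0)-R@loc.mean(0)
print('shelf',o,np.degrees(a),'mouth',o+R@[-71,0])
for c in [(228,213),(197,300)]:
    w=onz(t,f(*c),70)[:2];print('spk end',w,R.T@(w-o))
h=cv2.cvtColor(t['pixels'],cv2.COLOR_RGB2HSV)
p=t['pixels'].astype(int)
for n,m,b in [('pur',(h[:,:,0]>125)&(h[:,:,0]<150)&(h[:,:,1]>90),(225,255,275,305)),('pur2',(h[:,:,0]>125)&(h[:,:,0]<150)&(h[:,:,1]>90),(285,270,330,315)),('or',(h[:,:,1]>235)&(h[:,:,2]>200),(330,285,375,330))]:
    k=blob(m,b);r=cv2.boundingRect(k);print(n,r,[onz(t,u,0)[:2].round(0).tolist() for u in [(r[0],r[1]),(r[0]+r[2],r[1]+r[3])]])
```

```text
[[ 625.4 -162.2]
 [ 573.6 -308.9]
 [ 411.4 -254. ]
 [ 462.8 -105.6]]
[[-3.23156636e-01  9.33463663e-01  4.85432810e+02]
 [-9.33463663e-01 -3.23156636e-01 -1.87912310e+02]] 0.9878181119560111
shelf [ 485.02724751 -187.66878096] -109.09538839864929 mouth [ 508.25431824 -120.57553849]
spk end [550.73426311 -77.2775391 ] [-125.81250501   25.97790912]
spk end [503.83291827 -59.95495417] [-126.83852666  -24.0096431 ]
pur (243, 283, 27, 15) [[441.0, 219.0], [408.0, 157.0]]
pur2 (290, 276, 32, 33) [[458.0, 113.0], [385.0, 39.0]]
or (335, 292, 32, 34) [[423.0, 10.0], [348.0, -62.0]]
```

```bash
python3 -m handwheel '[[[0,0,0],[0,0,-0.03],0],[[0,0,7],[-0.02,-0.03,0],0],[[0,0,7],[-0.02,-0.03,0],0],[[0,0,7],[-0.02,-0.03,0],0],[[0,0,7],[-0.02,-0.03,0],0]]'; python3 -c "
from cell import ctrl
s=ctrl.read_state();print(s['qpos'].round(2),s['eef_pos'],s['tool_rot'])"
```

```text
clock: 0.72
eef_pos: [216.2, 473.4, 261.3]
tool_rot: [3.141, 0.0, 2.328]
force: [-0.4, -0.2, 0.2]
width: 85.5
gripper_force: 0.0
[-1.32  0.41  0.18  1.84 -0.09  0.9  -0.34] [216.2255898  473.4411816  261.34910911] [3.14076453e+00 3.24196493e-04 2.32819406e+00]
```

```bash
cat > to.py <<'E'
import sys
from h import *
s=ctrl.read_state();from scipy.spatial.transform import Rotation as R
T=R.from_euler('xyz',s['tool_rot']).as_matrix();x=list(map(float,sys.argv[1:4]))
print('q',s['qpos'].round(2),'pos',s['eef_pos'].round(1),'yaw',np.degrees(s['tool_rot']).round(2),'F',s['force'].round(1),'w',round(s['width'],1),'t',round(s['clock'],2))
d=np.array(x)-s['eef_pos'];d=T.T@d;print('shift m',(d/1000).round(4),'norm',np.linalg.norm(d).round(1))
E
python3 -m handwheel '[[[0,0,0],[-0.036,0.002,0],0],[[0,0,0],[-0.036,0.002,0],0],[[0,0,0],[-0.036,0.002,0],0],[[0,0,0],[-0.036,0.002,0],0],[[0,0,0],[-0.036,0.002,0],0]]' ; python3 to.py 562 -6 230
```

```text
clock: 1.13
eef_pos: [347.9, 351.3, 261.6]
tool_rot: [3.141, -0.0, 2.337]
force: [1.0, 1.4, 0.1]
width: 85.2
gripper_force: 0.0
q [-1.    0.37  0.21  1.91 -0.1   0.87  0.03] pos [347.9 351.3 261.6] yaw [ 1.7996e+02 -1.0000e-02  1.3388e+02] F [1.  1.4 0.1] w 85.2 t 1.13
shift m [-0.406  -0.0933  0.0315] norm 417.7
```

```bash
python3 -m handwheel '[[[0,0,0],[-0.037,-0.0085,0],0],[[0,0,0],[-0.037,-0.0085,0],0],[[0,0,0],[-0.037,-0.0085,0],0],[[0,0,0],[-0.037,-0.0085,0],0],[[0,0,0],[-0.037,-0.0085,0],0]]' >/dev/null; python3 -m handwheel '[[[0,0,0],[-0.037,-0.0085,0.006],0],[[0,0,0],[-0.037,-0.0085,0.006],0],[[0,0,0],[-0.037,-0.0085,0.006],0],[[0,0,0],[-0.037,-0.0085,0.006],0],[[0,0,0],[-0.037,-0.0085,0.006],0]]'; python3 -m handwheel '[[[0,0,0],[0,0,0],0],[[0,0,0],[0,0,0],0]]' >/dev/null; python3 to.py 562 -6 230
python3 - <<'E'
from h import *
s=ctrl.read_state();d=ctrl.get_image('wrist');cv2.imwrite('pics/w1.png',d['pixels'][:,:,::-1])
P=wristP(d,s);print(P.round(2))
p=d['pixels'].astype(int)
k=blob((p.min(2)>150)&(p.max(2)-p.min(2)<50));e=cv2.minEnclosingCircle(k);print(e,onz(d,e[0],150,P))
E
```

```text
clock: 1.97
eef_pos: [542.6, 25.1, 231.1]
tool_rot: [3.141, -0.0, 2.336]
force: [0.5, 0.1, 0.7]
width: 85.7
gripper_force: 0.0
q [-0.27  0.49  0.26  1.82 -0.16  0.85  0.82] pos [542.4  23.8 230.9] yaw [-1.7994e+02  3.0000e-02  1.3354e+02] F [0.2 1.3 0.3] w 85.7 t 2.13
shift m [-0.0351 -0.0063  0.0009] norm 35.6
[[ 7.3000e-01 -6.6000e-01 -2.0000e-01  4.9185e+02]
 [ 6.9000e-01  6.9000e-01  2.2000e-01  7.9580e+01]
 [-0.0000e+00 -3.0000e-01  9.5000e-01  3.7277e+02]
 [ 0.0000e+00  0.0000e+00  0.0000e+00  1.0000e+00]]
((96.5, 286.0), 84.35797119140625) [ 471.33349441 -123.65029391  150.        ]
```

View pics/w1.png

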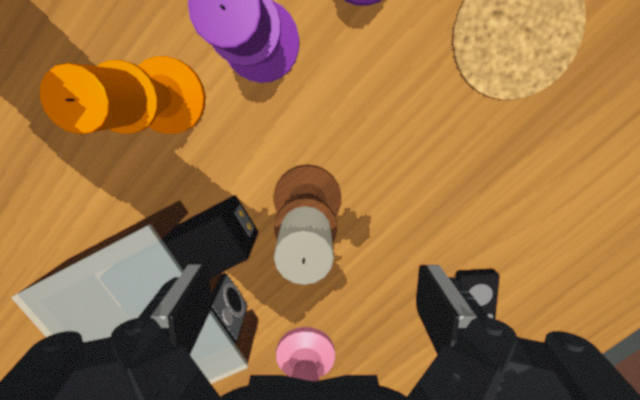

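Wrist view: the candle top is centred at about (304,257) with a radius of 30 px. It is in line with the gap between the fingers, and the shelf with the speaker is at lower left.

```bash
python3 - <<'E'
from h import *
s=ctrl.read_state();d=ctrl.get_image('wrist');P=wristP(d,s);p=d['pixels'].astype(int)
print(onz(d,(304,257),150,P),onz(d,(521,38),5,P))
E
python3 to.py 562 -6 109
```

```text
[562.46366062  -2.52849141 150.        ] [600.79131128 252.64632185   5.        ]
q [-0.28  0.49  0.26  1.82 -0.16  0.85  0.82] pos [541.5  27.5 231.1] yaw [-1.8000e+02 -7.0000e-02  1.3387e+02] F [ 0.1 -0.  -0.1] w 85.3 t 2.23
shift m [-0.0385 -0.0085  0.1221] norm 128.3
```

```bash
python3 -m handwheel '[[[0,0,0],[-0.036,-0.007,0],0],[[0,0,0],[0,0,0.03],0],[[0,0,0],[0,0,0.03],0],[[0,0,0],[0,0,0.03],0],[[0,0,0],[0,0,0.031],0]]' ; python3 -m handwheel '[[[0,0,0],[0,0,0],1],[[0,0,0],[0,0,0],1],[[0,0,0],[0,0,0],1],[[0,0,0],[0,0,0],1],[[0,0,0],[0,0,0],1]]'; python3 -m handwheel '[[[0,0,0],[0,0,0],1],[[0,0,0],[0,0,0],1],[[0,0,0],[0,0,0],1],[[0,0,0],[0,0,0],1]]'
```

```text
clock: 2.65
eef_pos: [561.8, -1.7, 109.8]
tool_rot: [3.14, 0.0, 2.339]
force: [0.5, -0.3, -0.1]
width: 85.3
gripper_force: 0.0
clock: 3.07
eef_pos: [563.0, -3.8, 112.5]
tool_rot: [3.139, 0.002, 2.336]
force: [-1.6, 0.1, 4.2]
width: 40.9
gripper_force: 60.6
clock: 3.4
eef_pos: [563.1, -3.9, 112.5]
tool_rot: [3.139, 0.002, 2.336]
force: [-1.9, -0.2, 7.8]
width: 41.0
gripper_force: 60.8
```

```bash
python3 -m handwheel '[[[0,0,0],[0,0,-0.01],1],[[0,0,0],[0,0,-0.015],1],[[0,0,0],[0,0,-0.015],1],[[0,0,0],[0.005,0.006,0],1],[[0,0,0],[0.014,0.017,0],1]]'; python3 -m handwheel '[[[0,0,0],[0.018,0.022,0],1],[[0,0,0],[0.018,0.022,0],1],[[0,0,0],[0.018,0.022,0],1],[[0,0,0],[0.018,0.022,0],1],[[0,0,0],[0.018,0.022,0],1]]';  python3 -m handwheel '[[[0,0,0],[0.018,0.022,0],1],[[0,0,0],[0.018,0.022,0],1],[[0,0,0],[0.012,0.018,0],1],[[0,0,0],[0.006,0.009,0],1],[[0,0,0],[0,0,0],1]]'; python3 to.py 595 252.5 119
```

```text
clock: 3.82
eef_pos: [565.9, 22.0, 151.8]
tool_rot: [3.141, 0.004, 2.33]
force: [0.0, -0.2, -3.3]
width: 40.7
gripper_force: 61.1
clock: 4.23
eef_pos: [581.7, 169.0, 150.0]
tool_rot: [-3.141, -0.001, 2.337]
force: [1.1, 0.3, -3.3]
width: 40.5
gripper_force: 61.1
clock: 4.65
eef_pos: [595.3, 259.2, 149.6]
tool_rot: [3.14, -0.002, 2.341]
force: [0.1, 0.2, -2.2]
width: 40.9
gripper_force: 61.3
q [-0.6   0.73  0.26  1.6  -0.23  0.84  0.52] pos [595.3 259.2 149.6] yaw [ 1.7993e+02 -1.1000e-01  1.3414e+02] F [ 0.1  0.2 -2.2] w 40.9 t 4.65
shift m [-0.0047 -0.0049  0.0306] norm 31.4
```

```bash
python3 -m handwheel '[[[0,0,0],[-0.0045,-0.0045,0.01],1],[[0,0,0],[0,0,0.01],1],[[0,0,0],[0,0,0.006],1],[[0,0,0],[0,0,0],1],[[0,0,0],[0,0,0],1]]'; for i in 1; do python3 -m handwheel '[[[0,0,0],[0,0,0.003],1],[[0,0,0],[0,0,0],1],[[0,0,0],[0,0,0],1]]';  python3 -m handwheel '[[[0,0,0],[0,0,0.002],1],[[0,0,0],[0,0,0],1],[[0,0,0],[0,0,0],1]]'; done
```

```text
clock: 5.07
eef_pos: [595.5, 246.9, 123.4]
tool_rot: [-3.14, -0.0, 2.334]
force: [1.1, 0.2, -2.8]
width: 40.6
gripper_force: 61.3
clock: 5.32
eef_pos: [596.0, 248.5, 121.4]
tool_rot: [3.141, -0.0, 2.336]
force: [0.1, -0.1, -2.0]
width: 41.0
gripper_force: 61.3
clock: 5.57
eef_pos: [595.8, 248.5, 119.3]
tool_rot: [-3.142, -0.0, 2.336]
force: [-0.5, -0.1, -2.9]
width: 40.7
gripper_force: 61.3
```

```bash
python3 -m handwheel '[[[0,0,0],[0,0,0.002],1],[[0,0,0],[0,0,0],1],[[0,0,0],[0,0,0],1]]';  python3 -m handwheel '[[[0,0,0],[0,0,0.001],1],[[0,0,0],[0,0,0],1],[[0,0,0],[0,0,0],1]]'
```

```text
clock: 5.82
eef_pos: [596.2, 248.6, 117.7]
tool_rot: [3.141, 0.0, 2.336]
force: [-0.1, -0.3, -0.7]
width: 41.2
gripper_force: 61.3
clock: 6.07
eef_pos: [596.3, 248.4, 117.6]
tool_rot: [3.141, 0.0, 2.336]
force: [-2.0, -1.6, 6.6]
width: 41.2
gripper_force: 62.2
```

```bash
python3 -m handwheel '[[[0,0,0],[0,0,0],0.8],[[0,0,0],[0,0,0],0.6],[[0,0,0],[0,0,0],0.4],[[0,0,0],[0,0,0],0],[[0,0,0],[0,0,0],0]]';python3 -m handwheel '[[[0,0,0],[0,0,0],0],[[0,0,0],[0,0,-0.02],0],[[0,0,0],[0,0,-0.03],0],[[0,0,0],[0,0,-0.03],0],[[0,0,0],[0,0,-0.03],0]]'
python3 - <<'E'
from h import *
d=ctrl.get_image('side');cv2.imwrite('pics/s2.png',cv2.resize(d['pixels'][120:360,180:480,::-1],None,fx=2,fy=2))
E
python3 to.py 535 -45 200
```

```text
clock: 6.48
eef_pos: [596.0, 248.5, 116.2]
tool_rot: [3.141, 0.0, 2.336]
force: [0.1, -0.7, -0.8]
width: 73.6
gripper_force: 0.0
clock: 6.9
eef_pos: [595.6, 248.3, 227.1]
tool_rot: [-3.141, -0.0, 2.336]
force: [0.0, -0.6, -0.4]
width: 85.2
gripper_force: 0.0
q [-0.61  0.63  0.29  1.53 -0.2   0.99  0.5 ] pos [599.3 249.4 234. ] yaw [179.45   0.21 133.84] F [ 2.3 -0.6  4.2] w 85.4 t 6.95
shift m [-0.1677 -0.2506  0.0322] norm 303.3
```

View pics/s2.png

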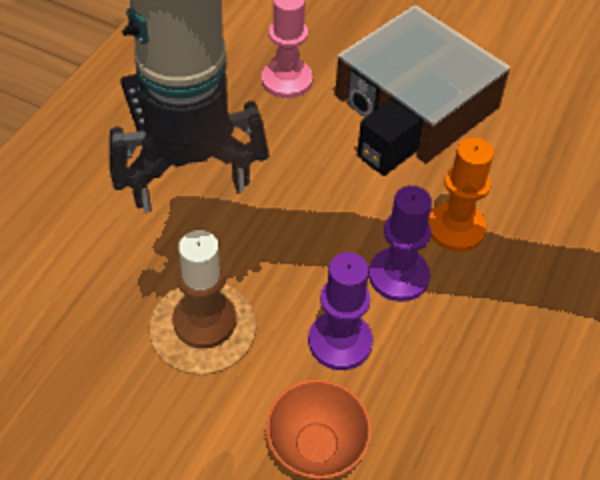

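The candlestick stands upright on the coaster, at about (200,290) in the crop. Next I turn the tool and go to the speaker's rear end.

```bash
python3 -m handwheel '[[[0,0,7],[0,0,0],0],[[0,0,7],[0,0,0],0],[[0,0,7],[0,0,0],0],[[0,0,7],[0,0,0],0],[[0,0,7],[0,0,0],0]]' >/dev/null;python3 -m handwheel '[[[0,0,7],[0,0,0],0],[[0,0,7],[0,0,0],0],[[0,0,7],[0,0,0],0],[[0,0,7],[0,0,0],0],[[0,0,0],[0,0,0],0]]'; python3 to.py 532 -54 200
```

```text
clock: 7.78
eef_pos: [595.8, 248.6, 225.8]
tool_rot: [3.141, 0.001, 1.234]
force: [-0.2, -0.5, -0.8]
width: 85.6
gripper_force: 0.0
q [-0.77  0.69  0.59  1.55 -0.43  1.03 -0.4 ] pos [595.8 248.6 225.8] yaw [1.7999e+02 5.0000e-02 7.0690e+01] F [-0.2 -0.5 -0.8] w 85.6 t 7.78
shift m [-0.3067  0.0399  0.026 ] norm 310.3
```

```bash
python3 -m handwheel '[[[0,0,0],[-0.034,0.0045,0],0],[[0,0,0],[-0.034,0.0045,0],0],[[0,0,0],[-0.034,0.0045,0],0],[[0,0,0],[-0.034,0.0045,0],0],[[0,0,0],[-0.034,0.0045,0],0]]' >/dev/null;python3 -m handwheel '[[[0,0,0],[-0.034,0.0045,0.005],0],[[0,0,0],[-0.034,0.0045,0.005],0],[[0,0,0],[-0.034,0.0045,0.008],0],[[0,0,0],[-0.034,0.004,0.008],0],[[0,0,0],[0,0,0],0]]' >/dev/null;python3 -m handwheel '[[[0,0,0],[0,0,0],0]]'; python3 to.py 519.6 -90.7 24;python3 - <<'E'
from h import *
s=ctrl.read_state();d=ctrl.get_image('wrist');cv2.imwrite('pics/w2.png',d['pixels'][:,:,::-1])
E
```

```text
clock: 8.7
eef_pos: [532.5, -56.4, 200.2]
tool_rot: [-3.141, 0.001, 1.234]
force: [1.5, 1.2, -0.6]
width: 85.7
gripper_force: 0.0
q [-0.32  0.57  0.57  1.88 -0.41  0.81  0.13] pos [532.5 -56.4 200.2] yaw [-1.7998e+02  5.0000e-02  7.0730e+01] F [ 1.5  1.2 -0.6] w 85.7 t 8.7
shift m [-0.0365 -0.0008  0.1762] norm 180.0
```

View pics/w2.png

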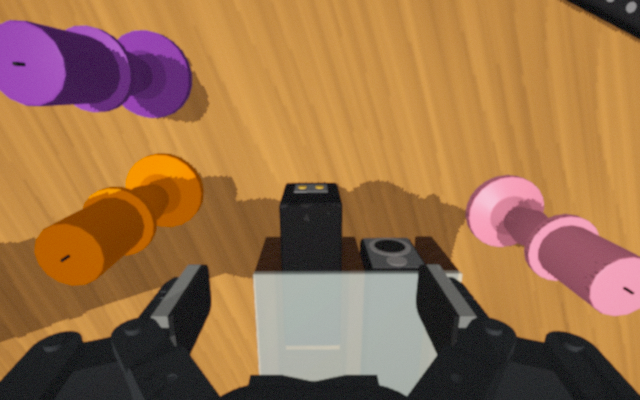

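Wrist view: the speaker's top-rear corners are at (281,203) and (342,203), the glass front edge runs from (256,272) to (459,272), and the speaker is centred between the fingers.

```bash
python3 - <<'E'
from h import *
s=ctrl.read_state();d=ctrl.get_image('wrist');P=wristP(d,s)
a=np.radians(-109.1);x=np.array([np.cos(a),np.sin(a)]);y=np.array([-x[1],x[0]]);o=np.array([485,-187.7])
for u,z in [((281,203),70),((342,203),70),((256,272),81),((459,272),81),((313,272),81)]:
    w=onz(d,u,z,P)[:2];print(u,w.round(1),'shelf',(w-o)@x,(w-o)@y)
E
python3 to.py 519.6 -90.7 24
```

```text
(281, 203) [507.  -55.2] shelf -132.37014121809102 -22.52486015848176
(342, 203) [553.5 -71.4] shelf -132.3423242831836 26.677658659334195
(256, 272) [ 468.6 -101.4] shelf -76.20129330474425 -43.73116923598636
(459, 272) [ 626.7 -156.2] shelf -76.1175935294505 123.56607909729632
(313, 272) [ 513.  -116.8] shelf -76.1777883148079 3.2500816054852826
q [-0.33  0.57  0.57  1.88 -0.41  0.81  0.13] pos [533.6 -53.  200.3] yaw [-1.800e+02 -5.000e-02  7.099e+01] F [ 0.1  0.7 -0.4] w 85.2 t 8.8
shift m [-0.0403 -0.001   0.1762] norm 180.8
```

```bash
python3 -m handwheel '[[[0,0,0],[-0.037,0,0],0],[[0,0,0],[0,0,0.04],0],[[0,0,0],[0,0,0.04],0],[[0,0,0],[0,0,0.04],0],[[0,0,0],[0,0,0.035],0]]' ; python3 -m handwheel '[[[0,0,0],[0,0,0.018],0],[[0,0,0],[0,0,0],0],[[0,0,0],[0,0,0],0.7],[[0,0,0],[0,0,0],1],[[0,0,0],[0,0,0],1]]'; python3 -m handwheel '[[[0,0,0],[0,0,0],1],[[0,0,0],[0,0,0],1],[[0,0,0],[0,0,0],1],[[0,0,0],[0,0,0],1]]'
```

```text
clock: 9.22
eef_pos: [521.7, -86.4, 43.4]
tool_rot: [3.142, -0.001, 1.241]
force: [1.1, 0.7, -0.5]
width: 85.4
gripper_force: 0.0
clock: 9.63
eef_pos: [522.3, -88.1, 28.9]
tool_rot: [3.139, -0.001, 1.238]
force: [-0.7, 1.1, 38.9]
width: 51.7
gripper_force: 36.0
clock: 9.97
eef_pos: [522.6, -88.3, 29.2]
tool_rot: [3.139, -0.001, 1.237]
force: [0.3, 1.5, 7.8]
width: 51.5
gripper_force: 63.3
```

```bash
python3 -m handwheel '[[[0,0,0],[0.008,0,0],1],[[0,0,0],[0.015,0,0],1],[[0,0,0],[0.018,0,0],1],[[0,0,0],[0.018,0,0],1],[[0,0,0],[0.018,0,0],1]]' ; python3 -m handwheel '[[[0,0,0],[0.018,0,0],1],[[0,0,0],[0.016,0,0],1],[[0,0,0],[0.008,0,0],1],[[0,0,0],[0,0,0],1],[[0,0,0],[0,0,0],1]]'; python3 to.py 558 16 29
python3 - <<'E'
from h import *
d=ctrl.get_image('top');cv2.imwrite('pics/t3.png',cv2.resize(d['pixels'][80:330,180:500,::-1],None,fx=2,fy=2))
E
```

```text
clock: 10.38
eef_pos: [547.8, -17.8, 29.2]
tool_rot: [3.137, 0.002, 1.235]
force: [-1.5, -4.8, 7.8]
width: 51.3
gripper_force: 63.0
clock: 10.8
eef_pos: [562.5, 25.3, 29.2]
tool_rot: [3.137, -0.002, 1.239]
force: [1.8, 1.9, 5.1]
width: 51.3
gripper_force: 63.0
q [-0.34  0.84  0.39  1.92 -0.64  0.5   0.17] pos [562.5  25.3  29.2] yaw [ 1.7976e+02 -1.4000e-01  7.0990e+01] F [1.8 1.9 5.1] w 51.3 t 10.8
shift m [-0.0102 -0.0013  0.0002] norm 10.3
```

View pics/t3.png

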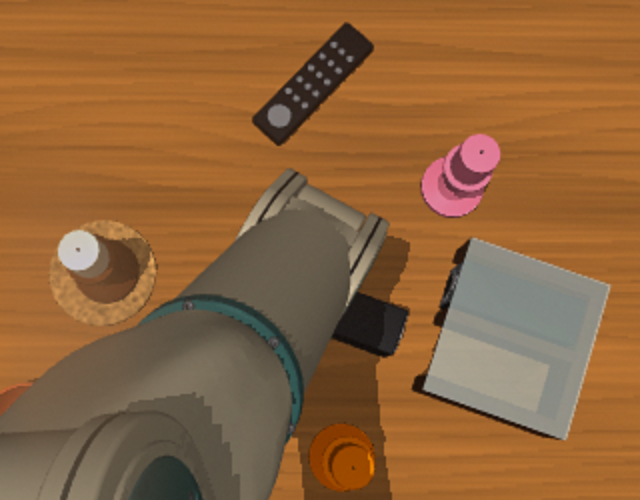

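The speaker is fully out; its cone end is near (400,325) in the crop, clear of the shelf front. Next I lift it slightly and make the first quarter turn.

```bash
python3 -m handwheel '[[[0,0,0],[0,0,-0.01],1],[[0,0,0],[0,0,-0.01],1],[[0,0,-4],[0,0,0],1],[[0,0,-6],[0,0,0],1],[[0,0,-6],[0,0,0],1]]' ; python3 -m handwheel '[[[0,0,-7],[0,0,0],1],[[0,0,-7],[0,0,0],1],[[0,0,-7],[0,0,0],1],[[0,0,-7],[0,0,0],1],[[0,0,-7],[0,0,0],1]]';python3 -m handwheel '[[[0,0,-7],[0,0,0],1],[[0,0,-7],[0,0,0],1],[[0,0,-7],[0,0,0],1],[[0,0,-7],[0,0,0],1],[[0,0,-7],[0,0,0],1]]';python3 -m handwheel '[[[0,0,-4],[0,0,0],1],[[0,0,0],[0,0,0],1]]'; python3 to.py 558 16 29
```

```text
clock: 11.27
eef_pos: [560.3, 23.6, 48.5]
tool_rot: [3.141, 0.0, 1.521]
force: [0.6, 0.8, -2.3]
width: 51.5
gripper_force: 63.5
clock: 11.68
eef_pos: [560.0, 23.2, 48.2]
tool_rot: [-3.141, 0.001, 2.132]
force: [0.2, -0.2, -2.5]
width: 51.2
gripper_force: 63.5
clock: 12.1
eef_pos: [559.9, 22.9, 48.2]
tool_rot: [-3.14, 0.001, 2.743]
force: [0.1, -0.8, -3.2]
width: 51.2
gripper_force: 63.5
clock: 12.27
eef_pos: [560.0, 22.8, 48.1]
tool_rot: [-3.141, 0.0, 2.808]
force: [0.4, -0.8, -2.5]
width: 51.6
gripper_force: 63.2
q [-0.11  0.77  0.03  1.91 -0.04  0.47  1.19] pos [560.   22.8  48.1] yaw [-1.7994e+02  2.0000e-02  1.6091e+02] F [ 0.4 -0.8 -2.5] w 51.6 t 12.27
shift m [-0.0004 -0.0071  0.0191] norm 20.4
```

```bash
python3 -m handwheel '[[[0,0,0],[0,0,0.01],1],[[0,0,0],[0,0,0.007],1],[[0,0,0],[0,0,0.002],1],[[0,0,0],[0,0,0],1]]' ; python3 -m handwheel '[[[0,0,0],[0,0,0],0.8],[[0,0,0],[0,0,0],0.6],[[0,0,0],[0,0,0],0.3],[[0,0,0],[0,0,0],0],[[0,0,0],[0,0,0],0]]';python3 -m handwheel '[[[0,0,0],[0,0,-0.02],0],[[0,0,0],[0,0,-0.04],0],[[0,0,0],[0,0,-0.04],0],[[0,0,0],[-0.02,0,-0.03],0],[[0,0,0],[-0.04,0,0],0]]';python3 -m handwheel '[[[0,0,7],[0,0,0],0],[[0,0,7],[0,0,0],0],[[0,0,7],[0,0,0],0],[[0,0,7],[0,0,0],0],[[0,0,7],[0,0,0],0]]';python3 -m handwheel '[[[0,0,7],[0,0,0],0],[[0,0,7],[0,0,0],0],[[0,0,7],[0,0,0],0],[[0,0,7],[0,0,0],0],[[0,0,7],[0,0,0],0]]'; python3 to.py 640 -5 100
```

```text
clock: 12.6
eef_pos: [560.1, 23.2, 29.1]
tool_rot: [-3.141, 0.0, 2.805]
force: [-2.5, -0.2, 10.7]
width: 51.2
gripper_force: 64.1
clock: 13.02
eef_pos: [560.2, 23.7, 28.0]
tool_rot: [-3.141, -0.0, 2.807]
force: [-0.1, -0.6, -1.1]
width: 81.3
gripper_force: 0.0
clock: 13.43
eef_pos: [617.7, 6.4, 164.9]
tool_rot: [3.138, 0.005, 2.81]
force: [1.2, 0.1, -0.8]
width: 85.4
gripper_force: 0.0
clock: 13.85
eef_pos: [616.8, 4.1, 157.8]
tool_rot: [-3.141, -0.0, 2.19]
force: [-0.1, 0.2, -0.2]
width: 85.7
gripper_force: 0.0
clock: 14.27
eef_pos: [616.7, 4.2, 157.8]
tool_rot: [-3.141, 0.0, 1.579]
force: [0.1, -0.0, -0.1]
width: 85.7
gripper_force: 0.0
q [-0.29  0.7   0.39  1.69 -0.34  0.82  0.27] pos [616.7   4.2 157.8] yaw [-1.7997e+02  1.0000e-02  9.0490e+01] F [ 0.1 -0.  -0.1] w 85.7 t 14.27
shift m [-0.0094  0.0232  0.0578] norm 63.0
```

```bash
python3 -m handwheel '[[[0,0,7],[0,0,0],0],[[0,0,7],[0,0,0],0],[[0,0,7],[0,0,0],0],[[0,0,7],[0,0,0],0],[[0,0,7],[0,0,0],0]]' >/dev/null;python3 -m handwheel '[[[0,0,7],[0,0,0],0],[[0,0,7],[0,0,0],0],[[0,0,7],[0,0,0],0],[[0,0,7],[0,0,0],0],[[0,0,7],[0,0,0],0]]'>/dev/null;python3 -m handwheel '[[[0,0,7],[0,0,0],0],[[0,0,7],[0,0,0],0],[[0,0,7],[0,0,0],0],[[0,0,7],[0,0,0],0],[[0,0,7],[0,0,0],0]]';python3 -m handwheel '[[[0,0,4.5],[0.02,0,0],0],[[0,0,0],[0,0,0],0],[[0,0,0],[0,0,0],0]]'; python3 to.py 655.5 -10 29
python3 - <<'E'
from h import *
s=ctrl.read_state();d=ctrl.get_image('wrist');cv2.imwrite('pics/w4.png',d['pixels'][:,:,::-1])
E
```

```text
clock: 15.52
eef_pos: [616.8, 4.4, 157.8]
tool_rot: [3.141, 0.0, -0.253]
force: [0.2, 0.3, -1.2]
width: 85.1
gripper_force: 0.0
clock: 15.77
eef_pos: [636.5, -1.0, 157.6]
tool_rot: [3.14, 0.0, -0.324]
force: [-1.1, -0.3, -0.5]
width: 85.6
gripper_force: 0.0
q [-0.53  0.87  0.91  1.64 -0.78  1.03 -1.26] pos [636.5  -1.  157.6] yaw [ 1.7993e+02  1.0000e-02 -1.8560e+01] F [-1.1 -0.3 -0.5] w 85.6 t 15.77
shift m [0.0209 0.0024 0.1286] norm 130.4
```

View pics/w4.png

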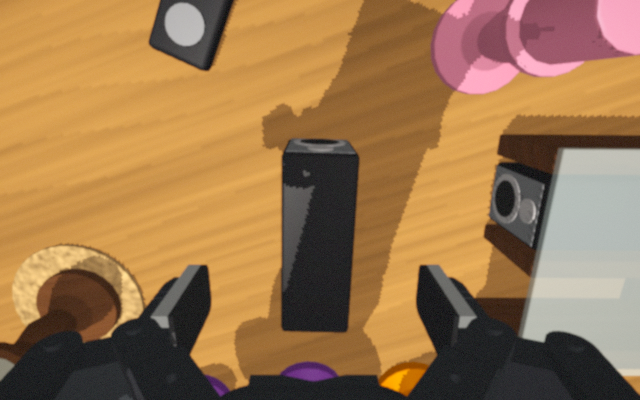

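Wrist view: the speaker's top face has corners at about (284,152), (358,154), (348,331) and (282,330), with the cone face at the upper end.

```bash
python3 - <<'E'
from h import *
s=ctrl.read_state();d=ctrl.get_image('wrist');P=wristP(d,s)
W=[onz(d,u,70,P)[:2] for u in [(284,152),(358,154),(348,331),(282,330)]]
f=(W[0]+W[1])/2;b=(W[2]+W[3])/2;v=f-b;L=np.linalg.norm(v);print(np.array(W).round(1),'cone',f,'rear',b,L,np.degrees(np.arctan2(v[1],v[0])))
g=f-v/L*16;print('grip at',g)
E
python3 to.py 655.5 -10 24
```

```text
[[679.5   5.5]
 [662.9 -39.8]
 [534.1   6.2]
 [551.1  53.9]] cone [671.18259475 -17.15685548] rear [542.61036125  30.03335735] 136.95888220132366 -20.15478750905029
grip at [656.16235142 -11.64393516]
q [-0.53  0.87  0.91  1.65 -0.78  1.03 -1.26] pos [635.6  -0.7 157.8] yaw [ 1.7999e+02  7.0000e-02 -1.8590e+01] F [ 0.1 -0.4 -0.1] w 85.2 t 15.87
shift m [0.022  0.0024 0.1338] norm 135.6
```

```bash
python3 -m handwheel '[[[0,0,1.5],[0.022,0.003,0],0],[[0,0,0],[0,0,0.03],0],[[0,0,0],[0,0,0.04],0],[[0,0,0],[0,0,0.03],0],[[0,0,0],[0,0,0.03],0]]' ; python3 -m handwheel '[[[0,0,0],[0,0,0],0],[[0,0,0],[0,0,0],0.5],[[0,0,0],[0,0,0],0.8],[[0,0,0],[0,0,0],1],[[0,0,0],[0,0,0],1]]'; python3 -m handwheel '[[[0,0,0],[0,0,0],1],[[0,0,0],[0,0,0],1],[[0,0,0],[0,0,0],1],[[0,0,0],[0,0,0],1]]'; python3 to.py 562 28 50
```

```text
clock: 16.28
eef_pos: [655.1, -10.2, 26.7]
tool_rot: [-3.141, 0.001, -0.351]
force: [1.3, 0.4, 0.0]
width: 85.2
gripper_force: 0.0
clock: 16.7
eef_pos: [658.0, -11.4, 31.1]
tool_rot: [-3.141, -0.004, -0.351]
force: [-0.6, -1.1, 5.3]
width: 51.2
gripper_force: 63.8
clock: 17.03
eef_pos: [658.0, -11.4, 31.1]
tool_rot: [-3.141, -0.004, -0.351]
force: [-0.0, -0.6, 7.5]
width: 51.3
gripper_force: 63.8
q [-0.44  1.04  0.79  1.65 -0.93  0.86 -1.19] pos [658.  -11.4  31.1] yaw [-179.95   -0.25  -20.13] F [-0.  -0.6  7.5] w 51.3 t 17.03
shift m [-0.1036 -0.004  -0.0193] norm 105.5
```

```bash
python3 -m handwheel '[[[0,0,0],[0,0,-0.01],1],[[0,0,0],[0,0,-0.01],1],[[0,0,-4],[0,0,0],1],[[0,0,-6],[0,0,0],1],[[0,0,-6],[0,0,0],1]]' ; python3 -m handwheel '[[[0,0,-7],[0,0,0],1],[[0,0,-7],[0,0,0],1],[[0,0,-7],[0,0,0],1],[[0,0,-7],[0,0,0],1],[[0,0,-7],[0,0,0],1]]';python3 -m handwheel '[[[0,0,-7],[0,0,0],1],[[0,0,-7],[0,0,0],1],[[0,0,-7],[0,0,0],1],[[0,0,-7],[0,0,0],1],[[0,0,-7],[0,0,0],1]]';python3 -m handwheel '[[[0,0,-4.5],[0,0,0],1],[[0,0,0],[0,0,0],1],[[0,0,0],[0,0,0],1]]'; python3 to.py 559 24 32
```

```text
clock: 17.45
eef_pos: [656.3, -10.4, 49.4]
tool_rot: [-3.142, -0.001, -0.067]
force: [0.7, 0.5, -2.7]
width: 51.2
gripper_force: 63.1
clock: 17.87
eef_pos: [656.2, -10.6, 49.2]
tool_rot: [3.141, -0.0, 0.544]
force: [-0.1, 0.0, -3.1]
width: 51.3
gripper_force: 62.9
clock: 18.28
eef_pos: [656.0, -10.8, 49.2]
tool_rot: [3.141, 0.0, 1.155]
force: [0.4, 0.2, -2.7]
width: 51.0
gripper_force: 62.9
clock: 18.53
eef_pos: [656.1, -10.9, 49.0]
tool_rot: [3.141, -0.0, 1.225]
force: [1.2, 0.7, -3.5]
width: 51.4
gripper_force: 63.2
q [-0.26  0.9   0.42  1.64 -0.51  0.71  0.06] pos [656.1 -10.9  49. ] yaw [ 1.7999e+02 -1.0000e-02  7.0190e+01] F [ 1.2  0.7 -3.5] w 51.4 t 18.53
shift m [-1.000e-04 -1.032e-01  1.700e-02] norm 104.6
```

```bash
python3 -m handwheel '[[[0,0,-0.7],[0,-0.012,0],1],[[0,0,0],[0,-0.025,0],1],[[0,0,0],[0,-0.027,0],1],[[0,0,0],[0,-0.025,0],1],[[0,0,0],[0,-0.0125,0],1]]' ; python3 -m handwheel '[[[0,0,0],[0,0,0.008],1],[[0,0,0],[0,0,0.006],1],[[0,0,0],[0,0,0.002],1],[[0,0,0],[0,0,0],1],[[0,0,0],[0,0,0],1]]';python3 to.py 559 19.5 30
python3 - <<'E'
from h import *
s=ctrl.read_state();d=ctrl.get_image('wrist');cv2.imwrite('pics/w5.png',d['pixels'][:,:,::-1])
d=ctrl.get_image('top');cv2.imwrite('pics/t5.png',d['pixels'][:,:,::-1])
E
```

```text
clock: 18.95
eef_pos: [556.1, 23.8, 48.3]
tool_rot: [-3.137, 0.0, 1.238]
force: [-0.2, 0.4, -3.9]
width: 51.4
gripper_force: 63.6
clock: 19.37
eef_pos: [561.1, 21.7, 32.0]
tool_rot: [3.141, 0.0, 1.239]
force: [0.6, 0.7, -2.3]
width: 51.2
gripper_force: 63.6
q [-0.31  0.83  0.35  1.92 -0.57  0.49  0.11] pos [561.1  21.7  32. ] yaw [1.7996e+02 2.0000e-02 7.0990e+01] F [ 0.6  0.7 -2.3] w 51.2 t 19.37
shift m [-0.0027 -0.0013  0.002 ] norm 3.6
```

View pics/w5.png

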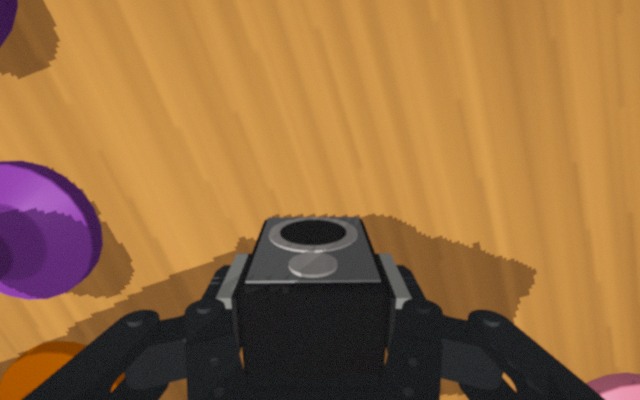

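The cone face now looks outward at about (313,250), held squarely between the fingers. Now the insertion, watching the force.

```bash
python3 -m handwheel '[[[0,0,0],[-0.008,-0.001,0],1],[[0,0,0],[-0.012,0,0],1],[[0,0,0],[-0.012,0,0],1],[[0,0,0],[-0.012,0,0],1],[[0,0,0],[-0.006,0,0],1]]'; python3 -m handwheel '[[[0,0,0],[0,0,0],1],[[0,0,0],[0,0,0],1]]'; python3 to.py 530 -71 30
python3 - <<'E'
from h import *
t=ctrl.get_image('top');p=t['pixels'];cv2.imwrite('pics/t6.png',cv2.resize(p[190:310,330:490,::-1],None,fx=5,fy=5,interpolation=cv2.INTER_CUBIC))
E
```

```text
clock: 19.88
eef_pos: [541.9, -28.2, 32.6]
tool_rot: [3.141, 0.002, 1.236]
force: [-0.7, -0.1, -3.0]
width: 51.4
gripper_force: 63.6
clock: 20.05
eef_pos: [542.9, -25.3, 32.4]
tool_rot: [-3.142, -0.0, 1.238]
force: [1.1, 1.0, -3.4]
width: 51.3
gripper_force: 63.6
q [-0.21  0.81  0.33  1.97 -0.56  0.46  0.19] pos [542.9 -25.3  32.4] yaw [-1.800e+02 -2.000e-02  7.095e+01] F [ 1.1  1.  -3.4] w 51.3 t 20.05
shift m [-0.0474  0.0027  0.0024] norm 47.6
```

View pics/t6.png

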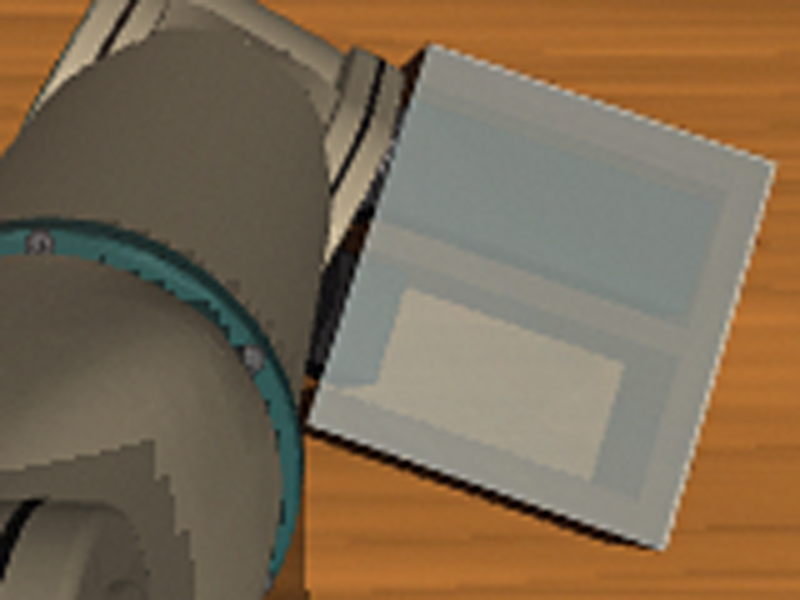

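The speaker's rear end has entered the bay, its edge at about (390,340) in the crop, centred and with no contact force. I push on.

```bash
python3 -m handwheel '[[[0,0,0],[-0.012,0,0],1],[[0,0,0],[-0.012,0,0],1],[[0,0,0],[-0.012,0,0],1],[[0,0,0],[-0.012,0,0],1],[[0,0,0],[-0.006,0,0],1]]'; python3 -m handwheel '[[[0,0,0],[-0.008,0,0],1],[[0,0,0],[-0.006,0,0],1],[[0,0,0],[0,0,0],1],[[0,0,0],[0,0,0],1]]'; python3 to.py 530 -71 30
```

```text
clock: 20.52
eef_pos: [524.4, -78.9, 32.4]
tool_rot: [3.142, 0.002, 1.237]
force: [-0.6, -1.5, -3.4]
width: 51.3
gripper_force: 63.6
clock: 20.85
eef_pos: [520.9, -89.0, 32.3]
tool_rot: [-3.142, -0.0, 1.239]
force: [0.2, -0.0, -2.7]
width: 51.4
gripper_force: 63.6
q [-0.08  0.79  0.3   2.01 -0.54  0.42  0.3 ] pos [520.9 -89.   32.3] yaw [-1.800e+02 -2.000e-02  7.102e+01] F [ 0.2 -0.  -2.7] w 51.4 t 20.85
shift m [0.02   0.0027 0.0023] norm 20.3
```

```bash
python3 -m handwheel '[[[0,0,0],[0,0,0.0015],1],[[0,0,0],[0,0,0],1],[[0,0,0],[0,0,0],0.8],[[0,0,0],[0,0,0],0.5],[[0,0,0],[0,0,0],0]]';python3 -m handwheel '[[[0,0,0],[0,0,0],0],[[0,0,0],[0,0,0],0],[[0,0,0],[0.02,0,0],0],[[0,0,0],[0.025,0,0],0],[[0,0,0],[0.02,0,0],0]]';python3 -m handwheel '[[[0,0,0],[0,0,0],1],[[0,0,0],[0,0,0],1],[[0,0,0],[0,0,0],1],[[0,0,0],[0,0,0],1],[[0,0,0],[0,0,0],1]]';python3 -m handwheel '[[[0,0,0],[0,0,0],1],[[0,0,0],[0,0,0],1]]'; python3 to.py 514.6 -107 28
python3 - <<'E'
from h import *
s=ctrl.read_state();d=ctrl.get_image('wrist');cv2.imwrite('pics/w7.png',d['pixels'][:,:,::-1])
E
```

```text
clock: 21.27
eef_pos: [521.3, -88.5, 30.9]
tool_rot: [3.141, -0.0, 1.241]
force: [0.7, 0.1, 0.2]
width: 61.9
gripper_force: 0.0
clock: 21.68
eef_pos: [542.5, -26.3, 30.7]
tool_rot: [-3.142, -0.001, 1.24]
force: [-1.1, -0.0, -0.1]
width: 85.2
gripper_force: 0.0
clock: 22.1
eef_pos: [541.7, -28.8, 30.9]
tool_rot: [3.142, 0.001, 1.238]
force: [-1.0, 0.3, -0.3]
width: 26.0
gripper_force: 0.0
clock: 22.27
eef_pos: [541.9, -28.1, 30.8]
tool_rot: [3.142, 0.0, 1.239]
force: [0.1, 0.1, -0.3]
width: 0.7
gripper_force: 0.0
q [-0.21  0.81  0.32  1.97 -0.56  0.45  0.2 ] pos [541.9 -28.1  30.8] yaw [1.800e+02 1.000e-02 7.098e+01] F [ 0.1  0.1 -0.3] w 0.7 t 22.27
shift m [-0.0835 -0.0001  0.0029] norm 83.5
```

View pics/w7.png

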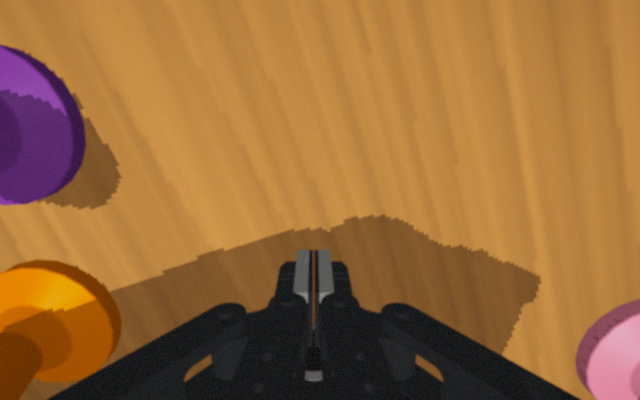

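Shut fingers at about (313,275), with clear table ahead. Now I push the cone face home.

```bash
python3 -m handwheel '[[[0,0,0],[-0.015,0,0],1],[[0,0,0],[-0.012,0,0],1],[[0,0,0],[-0.012,0,0],1],[[0,0,0],[-0.01,0,0],1],[[0,0,0],[-0.01,0,0],1]]'; python3 -m handwheel '[[[0,0,0],[-0.006,0,0],1],[[0,0,0],[-0.005,0,0],1],[[0,0,0],[-0.004,0,0],1],[[0,0,0],[0,0,0],1],[[0,0,0],[0,0,0],1]]'; python3 to.py 514.6 -107 28
```

```text
clock: 22.73
eef_pos: [522.6, -84.0, 30.9]
tool_rot: [-3.141, -0.001, 1.239]
force: [0.1, 2.4, 0.5]
width: -0.2
gripper_force: 0.0
clock: 23.15
eef_pos: [518.0, -97.7, 30.8]
tool_rot: [3.142, 0.0, 1.24]
force: [-0.8, -0.4, -0.0]
width: -0.3
gripper_force: 0.0
q [-0.06  0.8   0.29  2.01 -0.54  0.41  0.32] pos [518.  -97.7  30.8] yaw [1.800e+02 2.000e-02 7.103e+01] F [-0.8 -0.4 -0. ] w -0.3 t 23.15
shift m [-0.0099 -0.0002  0.0028] norm 10.2
```

```bash
python3 -m handwheel '[[[0,0,0],[-0.003,0,0],1],[[0,0,0],[-0.003,0,0],1],[[0,0,0],[0,0,0],1]]' | grep -E 'pos|force'; python3 -m handwheel '[[[0,0,0],[-0.002,0,0],1],[[0,0,0],[0,0,0],1]]'| grep -E 'pos|force'; python3 -m handwheel '[[[0,0,0],[-0.001,0,0],1],[[0,0,0],[0,0,0],1]]'| grep -E 'pos|force'; python3 -m handwheel '[[[0,0,0],[-0.001,0,0],1],[[0,0,0],[0,0,0],1]]'| grep -E 'pos|force'
```

```text
eef_pos: [515.9, -103.4, 30.8]
force: [-0.1, 0.9, -0.3]
gripper_force: 0.0
eef_pos: [515.3, -105.2, 30.8]
force: [0.4, 1.0, -0.3]
gripper_force: 0.0
eef_pos: [515.0, -106.0, 30.8]
force: [0.6, 0.2, -0.7]
gripper_force: 0.0
eef_pos: [514.7, -107.0, 30.8]
force: [0.1, 1.2, 0.1]
gripper_force: 0.0
```

```bash
for i in 1; do python3 -m handwheel '[[[0,0,0],[-0.001,0,0],1],[[0,0,0],[0,0,0],1],[[0,0,0],[0,0,0],1]]' | grep -E 'pos|^force'; python3 -m handwheel '[[[0,0,0],[-0.001,0,0],1],[[0,0,0],[0,0,0],1],[[0,0,0],[0,0,0],1]]'| grep -E 'pos|^force'; python3 -m handwheel '[[[0,0,0],[-0.001,0,0],1],[[0,0,0],[0,0,0],1],[[0,0,0],[0,0,0],1]]'| grep -E 'pos|^force'; done
python3 - <<'E'
# flushness seen from the side camera: grey cone faces of both speakers, and front edge of glass
from h import *
d=ctrl.get_image('side');p=d['pixels'];cv2.imwrite('pics/s8.png',p[:,:,::-1])
E
```

```text
eef_pos: [514.4, -108.0, 30.8]
force: [0.1, 1.1, 0.1]
eef_pos: [514.2, -108.6, 30.8]
force: [1.1, 2.1, -0.5]
eef_pos: [514.1, -108.5, 30.8]
force: [1.6, 4.5, -0.7]
```

```bash
python3 -m handwheel '[[[0,0,0],[-0.002,0,0],1],[[0,0,0],[0,0,0],1],[[0,0,0],[0,0,0],1]]' | grep -E 'pos|^force'; python3 -m handwheel '[[[0,0,0],[-0.002,0,0],1],[[0,0,0],[0,0,0],1],[[0,0,0],[0,0,0],1]]' | grep -E 'pos|^force'; python3 -m handwheel '[[[0,0,0],[0.015,0,0],1],[[0,0,0],[0.03,0,0],1],[[0,0,0],[0.035,0,0],1],[[0,0,0],[0.03,0,0],1],[[0,0,0],[0,0,-0.04],1]]' >/dev/null; python3 -m handwheel '[[[0,0,0],[0,0,-0.04],1],[[0,0,0],[0,0,-0.04],1],[[0,0,0],[0,0,-0.04],1],[[0,0,0],[-0.03,0,-0.04],1],[[0,0,0],[-0.03,0,0],1]]'>/dev/null;python3 -m handwheel '[[[0,0,0],[0,0,0],1],[[0,0,0],[0,0,0],1]]'
python3 - <<'E'
from h import *
s=ctrl.read_state();d=ctrl.get_image('wrist');P=wristP(d,s);p=d['pixels'];cv2.imwrite('pics/w8.png',p[:,:,::-1])
# project bay-frame points
a=np.radians(-109.1);x=np.array([np.cos(a),np.sin(a)]);y=np.array([-x[1],x[0]]);o=np.array([485,-187.7])
def proj(sx,sy,z):
    w=np.r_[o+sx*x+sy*y,z];c=P[:3,:3].T@(w-P[:3,3]);return (d['cx']+d['fx']*c[0]/-c[2],d['cy']-d['fy']*c[1]/-c[2])
for q in [(-71,0,35),(-71,76,35),(-71,0,70),(-71,76,70),(-71,-49,81),(-71,125,81),(-71,-25,0),(-71,25,0)]: print(q,np.round(proj(*q)))
E
python3 to.py 514 -108 100
```

```text
eef_pos: [514.1, -108.5, 30.8]
force: [2.5, 9.0, 0.0]
eef_pos: [514.1, -108.4, 30.8]
force: [5.2, 12.3, 1.5]
clock: 26.2
eef_pos: [529.6, -64.3, 224.9]
tool_rot: [3.14, 0.001, 1.235]
force: [0.1, 0.3, -0.5]
width: -0.1
gripper_force: 0.0
(-71, 0, 35) [310. 233.]
(-71, 76, 35) [385. 232.]
(-71, 0, 70) [310. 247.]
(-71, 76, 70) [393. 247.]
(-71, -49, 81) [254. 253.]
(-71, 125, 81) [451. 252.]
(-71, -25, 0) [287. 221.]
(-71, 25, 0) [333. 220.]
q [-0.31  0.53  0.56  1.86 -0.36  0.86  0.1 ] pos [529.8 -62.4 224.1] yaw [-1.800e+02  1.000e-02  7.092e+01] F [ 0.1  0.4 -0.6] w 0.2 t 26.25
shift m [-0.0483 -0.      0.1241] norm 133.2
```

```bash
python3 - <<'E'
import cv2
g=cv2.cvtColor(cv2.imread('pics/w8.png'),cv2.COLOR_BGR2GRAY)
for c in (290,298,330,366,374,406): print(c,g[210:268:2,c].tolist())
E
python3 - <<'E'
from h import *
# candlestick, bowl, remote from top image vs first
a=cv2.imread('pics/top0.png').astype(int);t=ctrl.get_image('top');b=t['pixels'][:,:,::-1].astype(int)
df=(abs(a-b).max(2)>40)
for n,(x0,y0,x1,y1) in dict(bowl=(165,265,228,325),remote=(300,85,372,158),glass_twin=(405,195,490,250),pink=(385,140,435,195)).items(): print(n,df[y0:y1,x0:x1].sum())
w=(b.min(2)>150)&(b.max(2)-b.min(2)<50);e=cv2.minEnclosingCircle(blob(w,(190,160,280,260)));print('candle',e,onz(t,e[0],155))
E
```

```text
290 [104, 104, 102, 102, 102, 90, 63, 45, 43, 39, 43, 43, 55, 59, 66, 64, 65, 54, 21, 33, 86, 152, 175, 176, 174, 168, 80, 28, 31]
298 [102, 97, 102, 102, 100, 72, 83, 90, 82, 95, 101, 74, 68, 66, 66, 66, 68, 63, 26, 37, 91, 125, 132, 124, 119, 116, 107, 100, 94]
330 [104, 101, 104, 108, 94, 72, 78, 98, 96, 98, 82, 67, 69, 66, 70, 63, 72, 42, 19, 36, 96, 154, 168, 166, 157, 145, 83, 69, 81]
366 [107, 106, 106, 107, 106, 101, 81, 74, 86, 93, 79, 70, 67, 61, 55, 46, 33, 25, 18, 37, 95, 159, 172, 173, 172, 173, 172, 173, 173]
374 [99, 102, 102, 103, 102, 104, 93, 67, 26, 20, 34, 84, 96, 72, 66, 65, 67, 69, 64, 40, 97, 161, 174, 173, 173, 173, 174, 173, 174]
406 [102, 99, 99, 101, 102, 102, 103, 98, 84, 63, 67, 65, 69, 64, 64, 66, 68, 66, 66, 49, 101, 162, 174, 173, 174, 172, 172, 173, 173]
bowl 0
remote 0
glass_twin 1760
pink 1790
candle ((218.8000030517578, 204.8000030517578), 10.0440034866333) [595.20382008 246.47268968 155.        ]
```

The candlestick sits well on the coaster, and the bowl and remote haven't moved. I'll check flushness from straight above the mouth plane, where height hardly matters.

```bash
python3 -m handwheel '[[[0,0,0],[-0.034,0,0],1],[[0,0,0],[-0.034,0,0],1],[[0,0,0],[-0.034,0,0],1],[[0,0,0],[-0.033,0,0],1],[[0,0,0],[0,0,0.04],1]]'>/dev/null;python3 -m handwheel '[[[0,0,0],[0,0,0],1],[[0,0,0],[0,0,0],1],[[0,0,0],[0,0,0],1]]'
cat > chk.py <<'E'
from h import *
s=ctrl.read_state();d=ctrl.get_image('wrist');P=wristP(d,s);p=d['pixels'];cv2.imwrite('pics/w9.png',p[:,:,::-1])
a=np.radians(-109.1);x=np.array([np.cos(a),np.sin(a)]);y=np.array([-x[1],x[0]]);o=np.array([485,-187.7])
print('cam shelf x',(P[:2,3]-o)@x,P[2,3])
def proj(sx,sy,z):
    w=np.r_[o+sx*x+sy*y,z];c=P[:3,:3].T@(w-P[:3,3]);return np.array((d['cx']+d['fx']*c[0]/-c[2],d['cy']-d['fy']*c[1]/-c[2]))
for q in [(-71,0,70),(-71,76,70),(-61,0,70),(-71,0,81),(-71,76,81),(-71,0,0)]: print(q,proj(*q).round(1))
for yy in (-40,-20,-10,10,20,38,56,66,86,96,115):
    u=proj(-71,yy,75).round().astype(int);r=slice(max(u[1]-16,0),u[1]+16);print(yy,u,'|',' '.join(map(str,p[r,u[0]].astype(int).mean(1).astype(int))))
E
python3 chk.py
```

```text
clock: 26.97
eef_pos: [487.2, -188.2, 184.2]
tool_rot: [-3.141, -0.0, 1.242]
force: [-0.3, 0.1, -0.3]
width: -0.4
gripper_force: 0.0
cam shelf x -77.41864128140071 326.2094711999508
(-71, 0, 70) [308.2 100.1]
(-71, 76, 70) [417.4 100.5]
(-61, 0, 70) [308.2 114.8]
(-71, 0, 81) [308.  100.5]
(-71, 76, 81) [422. 101.]
(-71, 0, 0) [309.3  98. ]
-40 [249 100] | 116 117 114 115 116 115 116 117 117 118 115 116 121 112 105 120 152 166 168 167 167 170 168 169 169 169 168 167 168 166 166 169
-20 [279 100] | 123 123 122 121 121 123 123 122 122 121 125 122 123 109 86 103 138 156 161 161 161 162 161 162 162 162 162 162 163 163 161 163
-10 [293 100] | 125 122 126 126 124 125 126 125 123 130 135 130 122 100 76 102 140 158 163 163 163 163 164 162 162 161 161 163 162 161 161 163
10 [323 100] | 126 126 127 129 127 124 126 125 126 111 116 130 128 103 67 88 134 156 162 162 160 160 162 161 160 161 160 161 161 160 160 160
20 [337 100] | 118 120 122 120 120 122 122 122 122 115 109 109 100 74 57 89 129 154 160 160 161 162 159 159 160 157 160 160 159 158 160 159
38 [364 100] | 123 124 120 120 120 124 122 119 120 115 119 114 117 109 86 86 125 153 162 163 162 162 163 162 161 162 162 164 162 163 162 158
56 [390 101] | 121 123 123 123 122 122 121 125 123 123 124 121 113 96 118 146 163 162 158 154 156 155 155 156 156 158 157 155 155 156 156 158
66 [405 101] | 119 118 119 119 122 119 117 116 118 118 119 117 108 97 119 156 174 169 157 153 153 153 153 155 152 154 153 156 154 155 156 153
86 [434 101] | 112 114 114 116 111 116 113 118 118 116 119 116 115 99 98 130 157 159 153 151 151 152 152 153 152 151 151 151 151 150 152 153
96 [449 101] | 121 120 119 119 120 121 121 122 120 121 118 118 106 82 74 122 157 163 152 152 152 151 150 153 153 150 149 150 150 151 149 150
115 [477 101] | 121 121 121 123 122 122 121 122 122 124 121 125 125 119 111 122 143 153 154 153 153 153 154 154 154 152 154 155 155 153 154 154
```

The face is within about 1 mm of the mouth plane. The last stop may have been the fingers meeting the glass edge, so I'll make one more gentle push with the fingertips tilted forward to be sure the speaker is fully home.

```bash
python3 -m handwheel '[[[0,0,0],[0.036,0,0],1],[[0,0,0],[0.036,0,0],1],[[0,0,0],[0.036,0,0],1],[[0,0,0],[0.036,0,0],1],[[0,-5,0],[0,0,0.03],1]]'>/dev/null;python3 -m handwheel '[[[0,-5,0],[0,0,0.03],1],[[0,0,0],[0.005,0,0.04],1],[[0,0,0],[0.008,0,0.035],1],[[0,0,0],[0,0,0],1],[[0,0,0],[0,0,0],1]]'; python3 to.py 514.1 -108.5 30
```

```text
clock: 27.85
eef_pos: [532.2, -54.7, 48.1]
tool_rot: [-3.14, 0.175, 1.242]
force: [0.1, -1.3, 0.7]
width: 0.1
gripper_force: 0.0
q [-0.38  0.84  0.51  1.94 -0.42  0.53  0.04] pos [532.2 -54.7  48.1] yaw [-179.9    10.04   71.17] F [ 0.1 -1.3  0.7] w 0.1 t 27.85
shift m [-0.0527  0.0003  0.0277] norm 59.5
```

```bash
python3 -m handwheel '[[[0,0,0],[0.003,0,0.0175],1],[[0,0,0],[-0.02,0,0.0035],1],[[0,0,0],[-0.017,0,0.003],1],[[0,0,0],[-0.009,0,0.0016],1],[[0,0,0],[0,0,0],1]]'| grep -E 'pos|^force'; python3 -m handwheel '[[[0,0,0],[-0.003,0,0.0005],1],[[0,0,0],[0,0,0],1],[[0,0,0],[0,0,0],1]]'| grep -E 'pos|^force'; python3 -m handwheel '[[[0,0,0],[-0.002,0,0.0003],1],[[0,0,0],[0,0,0],1],[[0,0,0],[0,0,0],1]]'| grep -E 'pos|^force'
```

```text
eef_pos: [518.2, -103.1, 33.5]
force: [-1.0, -0.0, 0.2]
eef_pos: [517.1, -101.8, 31.0]
force: [1.4, -0.1, 0.4]
eef_pos: [515.5, -104.4, 30.4]
force: [-0.1, -0.0, 0.0]
```

```bash
python3 -m handwheel '[[[0,0,0],[-0.002,0,0.0003],1],[[0,0,0],[0,0,0],1],[[0,0,0],[0,0,0],1]]'| grep -E 'pos|^force'; python3 -m handwheel '[[[0,0,0],[-0.0015,0,0.0003],1],[[0,0,0],[0,0,0],1],[[0,0,0],[0,0,0],1]]'| grep -E 'pos|^force'
```

```text
eef_pos: [514.8, -106.7, 30.4]
force: [0.3, 0.4, -0.9]
eef_pos: [514.3, -108.2, 30.5]
force: [-0.5, -0.3, -0.4]
```

```bash
python3 -m handwheel '[[[0,0,0],[-0.001,0,0.0002],1],[[0,0,0],[0,0,0],1],[[0,0,0],[0,0,0],1]]'| grep -E 'pos|^force'; python3 -m handwheel '[[[0,0,0],[-0.001,0,0.0002],1],[[0,0,0],[0,0,0],1],[[0,0,0],[0,0,0],1]]'| grep -E 'pos|^force';python3 -m handwheel '[[[0,0,0],[-0.001,0,0.0002],1],[[0,0,0],[0,0,0],1],[[0,0,0],[0,0,0],1]]'| grep -E 'pos|^force'
```

```text
eef_pos: [514.0, -109.1, 30.5]
force: [0.6, -0.3, -0.2]
eef_pos: [513.6, -110.1, 30.4]
force: [0.7, 0.2, -0.2]
eef_pos: [513.5, -110.7, 30.4]
force: [0.6, 1.4, 0.3]
```

```bash
python3 -m handwheel '[[[0,0,0],[-0.001,0,0.0002],1],[[0,0,0],[0,0,0],1],[[0,0,0],[0,0,0],1]]'| grep -E 'pos|^force'; python3 -m handwheel '[[[0,0,0],[-0.001,0,0.0002],1],[[0,0,0],[0,0,0],1],[[0,0,0],[0,0,0],1]]'| grep -E 'pos|^force';python3 -m handwheel '[[[0,0,0],[-0.001,0,0.0002],1],[[0,0,0],[0,0,0],1],[[0,0,0],[0,0,0],1]]'| grep -E 'pos|^force'
```

```text
eef_pos: [513.2, -111.8, 30.4]
force: [0.7, 1.7, 0.9]
eef_pos: [512.7, -113.0, 30.4]
force: [1.6, 1.8, 0.2]
eef_pos: [512.6, -113.5, 30.4]
force: [1.2, 3.3, 1.1]
```

```bash
python3 -m handwheel '[[[0,0,0],[-0.0015,0,0.0002],1],[[0,0,0],[0,0,0],1],[[0,0,0],[0,0,0],1]]'| grep -E 'pos|^force'; python3 -m handwheel '[[[0,0,0],[-0.0015,0,0.0002],1],[[0,0,0],[0,0,0],1],[[0,0,0],[0,0,0],1]]'| grep -E 'pos|^force'
```

```text
eef_pos: [512.5, -113.6, 30.4]
force: [1.3, 5.1, 2.0]
eef_pos: [512.5, -113.7, 30.4]
force: [2.2, 8.7, 3.3]
```

It slid about 2.5 mm further and is now against the back stop. I retreat, do one last numeric check, then hand in.

```bash
python3 -m handwheel '[[[0,0,0],[0.02,0,-0.003],1],[[0,0,0],[0.035,0,-0.006],1],[[0,0,0],[0.03,0,-0.006],1],[[0,5,0],[0,0,-0.04],1],[[0,5,0],[0,0,-0.04],1]]'>/dev/null;python3 -m handwheel '[[[0,0,0],[0,0,-0.04],1],[[0,0,0],[0,0,-0.04],1],[[0,0,0],[-0.04,0,0],1],[[0,0,0],[-0.04,0,0],1],[[0,0,0],[-0.04,0,0],1]]'>/dev/null;python3 -m handwheel '[[[0,0,0],[-0.04,0,0],1],[[0,0,0],[-0.008,0,0],1],[[0,0,0],[0,0,0],1],[[0,0,0],[0,0,0],1]]'; python3 chk.py
python3 - <<'E'
from h import *
a=cv2.imread('pics/top0.png').astype(int);t=ctrl.get_image('top');b=t['pixels'][:,:,::-1].astype(int);df=(abs(a-b).max(2)>40)
print('bowl',df[265:325,165:228].sum(),'remote',df[85:158,300:372].sum())
w=(b.min(2)>150)&(b.max(2)-b.min(2)<50);print(cv2.minEnclosingCircle(blob(w,(190,160,280,260))))
E
```

```text
clock: 32.43
eef_pos: [487.5, -184.8, 189.5]
tool_rot: [-3.141, 0.0, 1.237]
force: [0.6, -0.6, -0.1]
width: -0.1
gripper_force: 0.0
cam shelf x -80.75475955658655 331.46212702626093
(-71, 0, 70) [309.1 104.6]
(-71, 76, 70) [415.8 104.6]
(-61, 0, 70) [309.2 119. ]
(-71, 0, 81) [308.9 105.2]
(-71, 76, 81) [420.2 105.2]
(-71, 0, 0) [310.1 101.6]
-40 [252 105] | 117 117 113 113 115 117 117 118 118 116 116 117 115 101 83 119 155 170 170 169 170 171 171 168 168 168 169 170 167 169 168 168
-20 [280 105] | 123 125 122 121 122 124 122 124 122 122 124 126 126 124 128 148 168 174 170 168 162 163 163 164 162 162 162 164 164 162 161 163
-10 [295 105] | 122 123 125 125 125 125 127 125 127 126 126 125 119 117 122 142 165 171 164 160 162 161 164 162 161 164 163 162 165 163 163 163
10 [323 105] | 124 128 128 126 126 127 126 126 125 125 127 121 102 89 116 151 165 168 161 159 159 161 160 161 161 161 161 160 160 160 161 161
20 [338 105] | 118 118 118 122 123 123 122 122 122 125 122 121 113 99 96 136 161 163 159 160 158 159 158 161 161 161 160 161 160 160 157 160
38 [363 105] | 123 119 121 120 119 119 11
[... 180 characters left out ...]
 160 158 156 156 156 157 155 157 155 156 157 156 155 156 156
66 [403 105] | 119 118 119 119 116 117 118 115 121 118 119 115 98 81 111 150 166 167 156 154 154 154 155 153 156 155 154 154 155 154 156 155
86 [432 105] | 113 118 115 114 117 116 116 116 118 117 117 118 107 87 89 127 155 155 153 152 152 153 153 152 152 152 151 153 154 153 154 152
96 [446 105] | 122 121 121 121 121 120 119 120 121 123 116 105 86 50 72 123 153 157 150 152 151 151 151 151 151 151 148 149 149 149 153 152
115 [474 105] | 122 121 122 122 122 123 126 121 122 122 122 125 123 112 96 117 145 152 154 154 153 151 154 153 155 154 155 155 153 152 155 154
bowl 0 remote 0
((218.8000030517578, 204.8000030517578), 10.0440034866333)
```

Our bay's edge profile now matches the twin's, so I hand in.

```bash
python3 -c "
from cell import ctrl
print(ctrl.finish_job())"
```

```text
the job is handed in; nothing more can be done
None
```

The job is handed in at about 32 s: the candlestick stands upright on the coaster, and the loudspeaker is turned round and pushed against the back stop, its cone face within about 2 mm of the shelf front; camera checks show the bowl and remote unmoved, the other loudspeaker was never touched, and no verdict was returned.

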